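# Turn the eccentric cam to its low point, then push the jig slide home

### The job

Bring the flower pendant under the brass drill bush of the blue jig. First push the red knob round until the low point of the brass cam faces the slide (the lever then points straight away from the slide), and only then push the orange tab forward until the slide is fully home, with the cam still at its low point. Everything is pushed: do not touch or lift the pendant, which rides along lying in its nest, and leave the things around the jig where they are.

Things in the scene. Friction and masses are not known exactly. Their poses are not given: they have to be found in the camera images.
- jig: Small drilling jig screwed to the worktop: blue base plate 200 x 112 x 10 mm (x = -105 to +95 mm, y = +-56 mm), underside on the worktop. Origin under the middle of the guide; x is the slide's forward direction, from the orange tab to the cam, y to its left, z up. Two dark rails (y = +-32.5 mm, 22 mm high, x = -105 to +23 mm). On its left side (+y) nothing but the knob stands above 30 mm.
- bush (a point): Middle of the top of the brass drill bush, 20 mm behind the jig's origin, 60 mm above the worktop; the bush is 16 mm across, its foot 42 mm above the worktop. It hangs over the slide on a dark arm, 22 mm wide and 58 mm high, from a post on the jig's right side (y = -54 to -40 mm).
- cam_pivot (a point): Axis of the cam, on the jig 43.5 mm ahead of its origin, 26.5 mm above the worktop; the steel pivot bolt's head reaches 42 mm above the worktop. The brass cam is a disc of 60 mm diameter set 12 mm off the pivot towards the knob, its top 20.5 mm above the worktop. A red mark on it shows its low point.
- cam_knob (a point): Centre of the top face of the red knob on the cam's lever, 57.5 mm above the worktop. The knob is an upright cylinder of 16 mm diameter that stands on the flat steel lever from 26 mm up to 57.5 mm above the worktop; its axis is 50 mm from the cam's pivot.
- cam (a joint): Angle of the cam (rad), counter-clockwise from above. 0: low point faces the slide, lever and knob point along the jig's +x, away from the slide; 1.57: lever along the jig's +y. Range -1.0 to 2.0: no stop at 0. Starts at 1.15 to 1.8, where the cam bars the slide. Stiff (2 N at the knob), stays where left. The slide passes fully home only with the cam within about 0.4 of 0.
- slide (a joint): Travel of the aluminium follower slide along the jig's +x (m). 0: drawn back, as at the start; 0.045: fully home against its stop, nest under the bush. It needs about 2 N and stays where it is left. Counts as home from 0.042.
- push_tab (a point): Middle of the top edge of the rear face of the orange tab, the face to push on, 49.5 mm above the worktop. The tab stands upright at the slide's rear end: 46 mm wide (along the jig's y), 8 mm thick, from 16 to 49.5 mm above the worktop. At the start the face is 98 mm behind the jig's origin and looks along the jig's -x. Behind it nothing stands on the slide.
- pendant: Blue flower pendant, 31 x 35 x 5 mm, loose in the open nest of the slide (39 x 42 mm inside, floor 20 mm and walls 27.5 mm above the worktop), whose middle is 33.5 mm ahead of the tab's rear face. Origin at the middle of its underside.
- spool: Reel of gold wire, 43 mm across, 22 mm high, at the jig's left. Loose; leave alone. Origin under its middle.
- bead_jar: Glass jar of red beads with a black lid, 38 mm across, 46 mm high, at the jig's right. Loose; leave alone. Origin under its middle.
- pliers: Small cutting pliers with black handles, 108 x 106 x 11 mm, lying at the far left. Loose; leave alone. Origin under its middle.
- tape: Roll of violet tape, 62 mm across, 19 mm high, lying at the right. Loose; leave alone. Origin under its middle.
- block: Grey steel bench block, 68 x 68 x 18 mm, at the right. Loose; leave alone. Origin under its middle.

How it is judged (in metres and radians):
On the way, in this order (a step that is already met when the one before it is completed fails the run):
1. the cam is turned to its low point (within 0.35 rad) while the slide is still drawn back (value of joint cam between -0.35 and 0.35 rad and value of joint slide below 0.008 m), for 0.2 s.
2. the slide is pushed fully home with the cam at its low point (value of joint cam between -0.4 and 0.4 rad and value of joint slide above 0.042 m), for 0.2 s.
At the end, for the whole second after the job is handed in: The slide is home (joint slide above 0.042 m) and at rest, the cam is within 0.4 rad of its low point, and the pendant lies flat in its nest under the bush (within 12 mm of it, its underside no more than 24 mm above the worktop) (all of step 2 and velocity of joint slide between -0.005 and 0.005 m/s and x of pendant in the frame of jig between -0.032 and -0.008 m and y of pendant in the frame of jig between -0.012 and 0.012 m and height (world z) of pendant below 0.024 m and angle between pendant's own z axis and vertical below 0.15 rad and linear speed of pendant below 0.01 m/s); the robot touches nothing.
It fails at once if the slide is pushed forward (more than 12 mm) while the cam is not at its low point (value of joint slide above 0.012 m and (value of joint cam above 0.5 rad or value of joint cam below -0.5 rad)).
It fails at once if the pendant is touched by the fingers (contact force between the fingers and pendant above 0.3 N).
It fails at once if the pendant is lifted out of its nest (height (world z) of pendant above 0.035 m).
It fails at once if the spool, jar, pliers, tape or block is moved (more than 15 mm) (distance of any of spool, bead_jar, pliers, tape, block from where it was at the start of the episode above 0.015 m).
It also fails if it takes over 51 s, if anything falls off the work surface, if the arm or the gripper's body presses on something with over 40 N, if the wrist force passes 120 N, or if a joint passes its speed limit or range.

### The arm

A 7-joint arm with a two-finger parallel gripper is mounted at the origin on a cart in front of the work surface, level with it; the furniture and walls round the work are solid. World frame = base frame: x ahead of the robot, y to its left, z up, the work surface at z = 0. Lengths are in mm, angles in rad, forces in N, time in s.
With the tool pointing down it reaches from about 425 to 950 mm from the base axis. Payload 16.7 kg.
Tool frame: the origin (TCP) lies midway between the tips of the shut fingers; the grasp point (between the pads) lies 19 mm behind it; z points along the fingers, y is the line along which they close (so a half turn about z gives the same grasp; the last joint's range is limited). The gripper opens to 94 mm and grips with 3 to 60 N. Pads are 16 mm wide; open, the fingers measure 119 mm over their backs; the gripper's body (75 mm by 177 mm) begins 78 mm behind the grasp point.
Start: joints at [0.967, 0.426, 0.074, 1.606, -0.034, 1.111, -0.067], TCP at [296.481, -606.359, 179.767] pointing down, gripper open.
Joint ranges: [-2.85, 2.85], [-0.5, 2.14], [-1.23, 1.37], [0.21, 2.46], [-1.02, 4.16], [0.16, 2.05], [-2.73, 2.73]. Speed limits (rad/s): [1.89, 1.89, 2.39, 2.39, 3.01, 3.01, 3.01].

### API

Orientations are given as a rotation vector (axis times angle).
In Python, from station import arm gives the robot as it stands.
- The arm moves only by the shell command python3 -m pendant 'ROWS' [OPENING] [FORCE]. ROWS is JSON, one flat list of numbers, 4 for each row, row after row: the shift along the tool's x, y, z each as a share of 0.15 m, from -1 to 1, then the turn about the tool's z as a share of pi rad, from -1 to 1. A call has 1 to 12 rows; each row is the pose to reach, as a shift and turn from the pose commanded when the call began, along the tool's axes at that moment, turning the shorter way round; what a row does not reach only later rows make up. A row lasts 1/10 s, in which the tool goes at most 50 mm and 8.59 degrees, less where a joint would pass 70% of its speed; a pose out of reach is approached as far as the arm can. A call with a number of a shift or a turn outside -1 to 1 is refused whole. A call with a gripper value outside its range is refused whole. OPENING is the opening, from 0 (shut) to 1 (fully open), set as the call begins (- or left out, the last holds). The fingers move at their own pace and stop on an object; FORCE is the grip in N (left out, the last holds). Time passes only in rows, so rows that repeat a pose let the fingers close. It gives the time, the measured TCP pose, the force, the opening and the grip force at its end, in the units of the state.
- arm.state(): the state, without advancing time (a new reading comes with each control period).
- arm.get_image(name): name is "scene" or "top"; returns (picture, depth): 400x640x3 uint8, red, green, blue; 400x640 float32, mm along the optical axis (not along the pixel's ray), 0 where there is no reading.
- arm.get_calibration(name): a dict with "fx", "fy", "cx", "cy" (pixels), "k1" (the pictures are not rectified: a ray, as slopes to the right and down, at radius r is drawn at 1 + k1 r^2 times it, then the intrinsics apply), "cam_to_world" (4x4, takes a point from camera to world coordinates). Camera axes: x right, y down, z forward; pixel columns grow to the right and rows downward; lengths in mm; the calibration is good to about 2 mm. A picture is of the moment at which its call begins. get_calibration takes no time and is no camera call.
- arm.sign_off(): hands the job in; it is judged then, once.
The state is a dict: "clock": time; "joint_pos": joint angles; "dq": joint speeds; "joint_efforts": joint torques, N m; "tcp_pos": TCP position; "orientation": TCP orientation; "ft_force": force on the tool from outside, world axes, zero at the start; "ft_torque": the same for the moment, N m; "width": finger opening in mm; "finger_force": force on a finger pad.
Only numpy, scipy, OpenCV 4.12 (cv2) and the standard library are available. Lean on these libraries where they do the work, as an engineer would, in place of code of your own. Each camera call takes 0.05 s, during which the arm holds its last target. There are 200 camera calls.

## Working session

There is one attempt and no reset: what is moved stays moved. The work goes in short steps, Python scripts to look and compute and a shell command to move; the robot and the scene stay as the last step left them, time stands still between calls to the robot, and variables do not carry over. Pictures are saved under pics/ and viewed, at most 10 in all, crops included, and the job is handed in when it is done.

```bash
mkdir -p pics; cat > h.py <<'E'
import numpy as np, cv2
from station import arm
def px2w(name,u,v,depth=None,z=None):
    c=arm.get_calibration(name);T=np.array(c["cam_to_world"])
    K=np.array([[c["fx"],0,c["cx"]],[0,c["fy"],c["cy"]],[0,0,1.]])
    xd=np.array([(u-c["cx"])/c["fx"],(v-c["cy"])/c["fy"]]);x=xd.copy()
    for _ in range(20): x=xd/(1+c["k1"]*(x@x))
    d=T[:3,:3]@np.array([x[0],x[1],1]);o=T[:3,3]
    s=depth if z is None else (z-o[2])/d[2]
    return o+s*d
E
python3 - <<'E'
from h import *
for n in("scene","top"):
    im,d=arm.get_image(n);cv2.imwrite(f"pics/{n}0.png",im[:,:,::-1]);np.savez(f"{n}0.npz",im=im,d=d)
    print(arm.get_calibration(n))
s=arm.state();print(s["clock"],s["tcp_pos"],s["orientation"])
E
```

```text
{'fx': 456.5056651936879, 'fy': 456.5056651936879, 'cx': 311.88840735546006, 'cy': 207.86677380643576, 'k1': -0.043597392865435326, 'cam_to_world': array([[-5.97201003e-01, -6.79877780e-01,  4.25578624e-01,
        -9.75981945e+01],
       [-8.02002619e-01,  5.14053744e-01, -3.04204777e-01,
         4.78869651e+02],
       [-1.19482166e-02, -5.22986570e-01, -8.52257172e-01,
         1.30652422e+03],
       [ 0.00000000e+00,  0.00000000e+00,  0.00000000e+00,
         1.00000000e+00]])}
{'fx': 497.60570063352367, 'fy': 497.60570063352367, 'cx': 314.69887874066274, 'cy': 196.39568364346687, 'k1': -0.06265150165282064, 'cam_to_world': array([[ 6.39154006e-02, -9.77515668e-01,  2.00942628e-01,
         2.44869224e+02],
       [-9.97947740e-01, -6.33906759e-02,  9.05159214e-03,
         1.68278227e+01],
       [ 3.88981586e-03, -2.01108778e-01, -9.79561192e-01,
         1.40870243e+03],
       [ 0.00000000e+00,  0.00000000e+00,  0.00000000e+00,
         1.00000000e+00]])}
0.1 [ 296.32159545 -606.01395378  179.15292029] [-3.05962935e+00 -7.08026698e-01  5.42363713e-04]
```

View pics/top0.png

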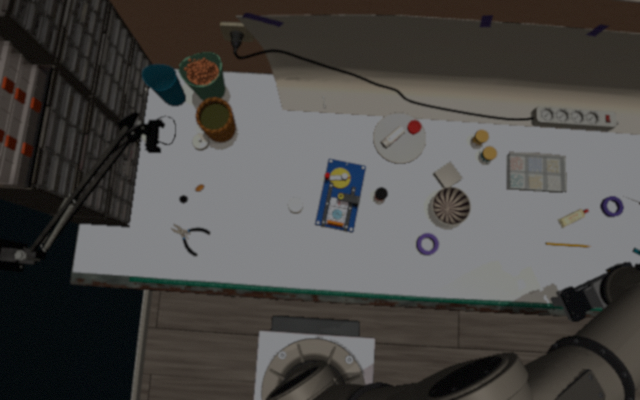

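View pics/scene0.png

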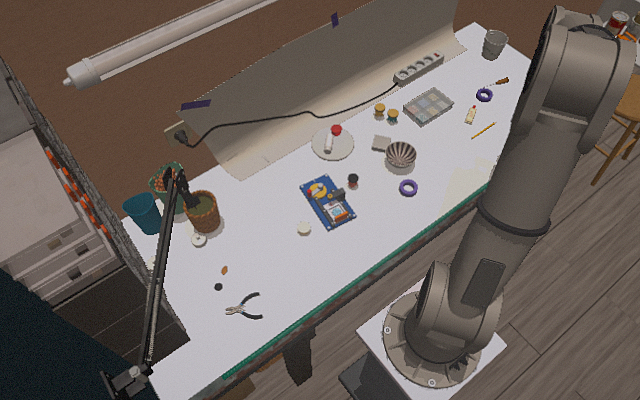

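The top view shows the jig around (340,195), with the orange tab near (333,224) and the red knob near (327,177). The spool is at (295,208) and the jar at (381,194). Next I enlarge both views.

```bash
python3 - <<'E'
from h import *
a=np.load("top0.npz")["im"][150:240,285:395,::-1];b=np.load("scene0.npz")["im"][165:245,285:370,::-1]
a=cv2.convertScaleAbs(a,alpha=1.5)
cv2.imwrite("pics/a.png",cv2.resize(a,None,fx=6.5,fy=6.5,interpolation=cv2.INTER_CUBIC))
cv2.imwrite("pics/b.png",cv2.resize(b,None,fx=7,fy=7,interpolation=cv2.INTER_CUBIC))
E
```

```text
(no output)
```

View pics/a.png

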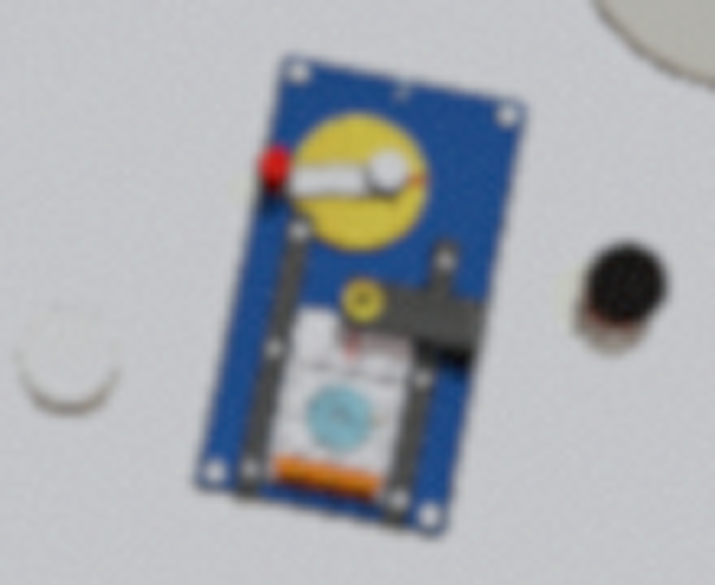

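View pics/b.png

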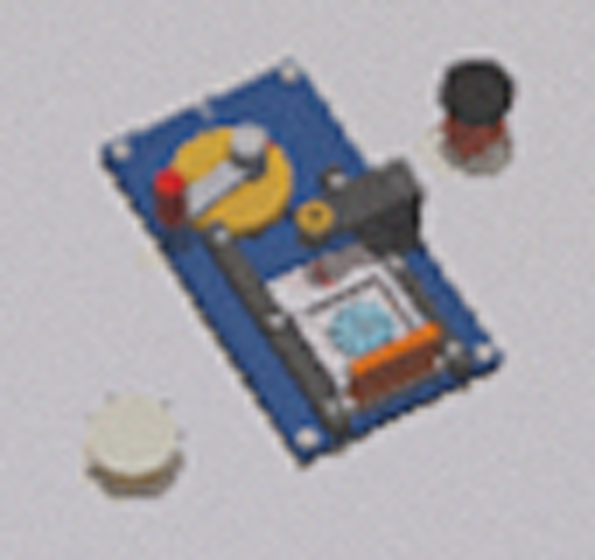

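Crop a shows the base plate corners at (285,55), (527,100), (440,537) and (195,487), the knob top at (277,163), the bush at (363,299), the bolt at (388,168) and the tab's top edge from (275,462) to (380,488). Crop b shows the corners at (102,152), (290,62), (503,362) and (303,467).

```bash
cat > fit.py <<'E'
from h import *
def pa(x,y): return ("top",285+(x+.5)/6.5-.5,150+(y+.5)/6.5-.5)
def pb(x,y): return ("scene",285+(x+.5)/7-.5,165+(y+.5)/7-.5)
M=np.array([[95,56],[95,-56],[-105,-56],[-105,56]],float)
for f,C,ex in((pa,[(285,55),(527,100),(440,537),(195,487)],dict(knob=(277,163,57.5),bush=(363,299,60),bolt=(388,168,42),tabL=(275,462,49.5),tabR=(380,488,49.5),spool=(67,355,22),jar=(627,283,46))),
            (pb,[(102,152),(290,62),(503,362),(303,467)],dict(knob=(170,183,57.5),bush=(316,215,60),bolt=(249,142,42),tabL=(350,368,49.5),tabR=(437,328,49.5),spool=(133,435,22),jar=(478,90,46)))):
    W=np.array([px2w(*f(*c),z=10)[:2] for c in C])
    mc,wc=M.mean(0),W.mean(0);A=M-mc;B=W-wc
    th=np.arctan2((A[:,0]*B[:,1]-A[:,1]*B[:,0]).sum(),(A*B).sum())
    R=np.array([[np.cos(th),-np.sin(th)],[np.sin(th),np.cos(th)]]);o=wc-R@mc
    print("th",th,"o",o,"res",((W-o)@R-M).round(1).tolist())
    for k,(x,y,z) in ex.items():
        p=px2w(*f(x,y),z=z)[:2];print(k,p.round(1),((p-o)@R).round(1))
E
python3 fit.py; python3 -c "
from h import *
from scipy.spatial.transform import Rotation as R
print(R.from_rotvec(arm.state()['orientation']).as_matrix().round(4))"
```

```text
th -0.14033735301637487 o [547.19701902 -44.02073656] res [[-0.6, -1.1], [1.1, 0.6], [-0.2, 1.8], [-0.4, -1.3]]
knob [586.3  -1.6] [32.8 47.5]
bush [528.5 -41.6] [-18.9  -0.3]
bolt [591.1 -50.2] [44.3  0. ]
tabL [457.6  -8.6] [-93.7  22.6]
tabR [449.3 -53.7] [-95.5 -23.3]
spool [503.2  84.3] [-61.5 120.9]
jar [ 545.8 -155.6] [  14.2 -110.7]
th -0.13238013975001497 o [545.4859285  -41.15850818] res [[-0.7, -2.9], [0.8, 1.8], [1.1, 1.5], [-1.2, -0.4]]
knob [585.2   1.5] [33.7 47.5]
bush [528.4 -41.1] [-16.9  -2.2]
bolt [589.8 -48.6] [44.9 -1.6]
tabL [458.6  -6.8] [-90.6  22.6]
tabR [451.3 -51.8] [-92. -23.]
spool [502.9  84.3] [-58.8 118.7]
jar [ 545.1 -153.4] [  14.5 -111.3]
[[ 8.983e-01  4.393e-01 -6.000e-04]
 [ 4.393e-01 -8.983e-01  1.000e-03]
 [-1.000e-04 -1.200e-03 -1.000e+00]]
```

```bash

python3 -m pendant '[1,-0.866,0,0, 1,-0.866,0,0, 1,-0.866,0,0, 1,-0.866,0,0, 1,-0.866,0,0]' 0
python3 -m pendant '[1,-0.866,0,0, 1,-0.866,0,0, 1,-0.866,0,0, 1,-0.866,0,0, 1,-0.866,0,0]'
python3 -m pendant '[1,-0.866,0,0.188, 1,-0.866,0,0.188, 1,-0.866,0,0.188, 1,-0.866,0,0.188, 1,-0.866,0,0.188, 1,-0.866,0,0.188]'
cat > where.py <<'E'
from h import *
import sys
from scipy.spatial.transform import Rotation as R
s=arm.state();m=R.from_rotvec(s["orientation"]).as_matrix();p=s["tcp_pos"]
th=-.137;Rj=np.array([[np.cos(th),-np.sin(th)],[np.sin(th),np.cos(th)]]);o=np.array([546.5,-42.8])
print("t",s["clock"],"jig",((np.array(p[:2])-o)@Rj).round(1),"z",round(p[2],1),"yaw-th",round(np.arctan2(m[1,0],m[0,0])-th,3),"tilt",m[2].round(3),"F",np.array(s["ft_force"]).round(1),"w",s["width"])
if len(sys.argv)>3:
    t=np.array([float(v) for v in sys.argv[1:4]])
    d=np.r_[o+Rj@t[:2],t[2]]-p
    print("shift",(m.T@d/150).round(3))
E
python3 where.py 2 44 100
```

```text
clock: 0.6
tcp_pos: [377.4, -417.8, 179.8]
orientation: [-3.056, -0.719, -0.002]
ft_force: [-0.0, 0.3, 0.4]
width: 57.4
finger_force: 0.0
clock: 1.1
tcp_pos: [454.3, -235.4, 179.8]
orientation: [-3.057, -0.72, -0.002]
ft_force: [-0.8, -0.4, 0.2]
width: 17.0
finger_force: 0.0
clock: 1.7
tcp_pos: [530.7, -54.6, 179.6]
orientation: [-3.133, 0.21, 0.0]
ft_force: [0.4, -0.0, 0.4]
width: 0.8
finger_force: 0.0
t 1.7 jig [-14.  -13.9] z 179.6 yaw-th 0.003 tilt [-0.    -0.001 -1.   ] F [ 0.4 -0.   0.4] w 0.7505727595808057
shift [ 0.108 -0.385  0.531]
```

```bash

python3 -m pendant '[0.1,-0.385,0,0, 0.1,-0.385,0,0, 0.1,-0.385,0.53,0, 0.1,-0.385,0.53,0, 0.1,-0.385,0.53,0]' 0
python3 -m pendant '[0,0,0.2,0, 0,0,0.42,0, 0,0,0.42,0, 0,0,0.42,0]'
python3 where.py 20 44 37
python3 - <<'E'
from h import *
im,d=arm.get_image("scene");cv2.imwrite("pics/c.png",cv2.resize(im[110:250,260:400,::-1],None,fx=4.2,fy=4.2,interpolation=cv2.INTER_CUBIC))
E
```

```text
clock: 2.2
tcp_pos: [549.5, -4.6, 96.7]
orientation: [3.134, -0.213, -0.01]
ft_force: [-0.4, -0.2, -0.2]
width: 0.3
finger_force: 0.0
clock: 2.6
tcp_pos: [552.8, -3.8, 38.7]
orientation: [3.134, -0.214, 0.0]
ft_force: [-0.7, -0.0, 0.3]
width: 0.4
finger_force: 0.0
t 2.6 jig [ 0.9 39.4] z 38.7 yaw-th 0.001 tilt [ 0. -0. -1.] F [-0.7 -0.   0.3] w 0.38153353736204765
shift [ 0.127 -0.03   0.012]
```

View pics/c.png

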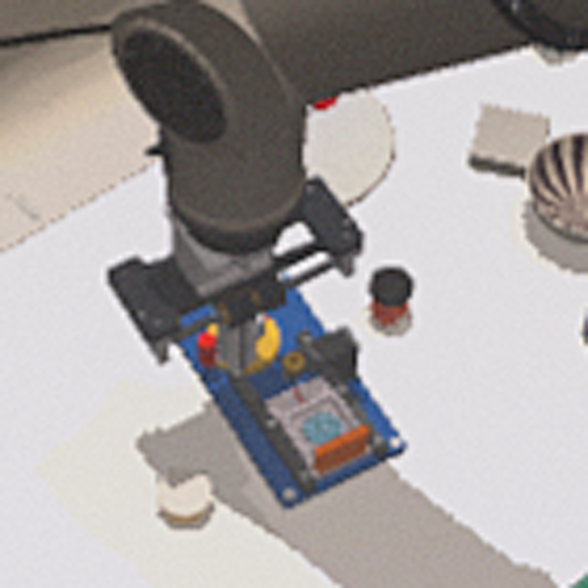

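The closed fingers stand at (240,345), next to the knob at (207,345) on its −x side, and nothing is touched. I'll push along jig +x now.

```bash

python3 -m pendant '[0.05,-0.03,0,0, 0.1,-0.03,0,0, 0.13,-0.03,0,0, 0.17,-0.03,0,0, 0.21,-0.03,0,0, 0.24,-0.03,0,0, 0.24,-0.03,0,0]'
python3 -m pendant '[0.04,0,0,0, 0.08,0,0,0, 0.12,0,0,0, 0.16,0,0,0, 0.16,0,0,0]'
python3 where.py 62 44 37
```

```text
clock: 3.35
tcp_pos: [589.0, -4.0, 37.1]
orientation: [-3.134, 0.214, 0.0]
ft_force: [0.3, -0.4, 0.2]
width: 0.3
finger_force: 0.0
clock: 3.85
tcp_pos: [613.1, -7.2, 37.2]
orientation: [-3.134, 0.214, -0.0]
ft_force: [0.5, 0.2, -0.5]
width: 0.7
finger_force: 0.0
t 3.85 jig [61.1 44.4] z 37.2 yaw-th 0.001 tilt [ 0. -0. -1.] F [ 0.5  0.2 -0.5] w 0.7009587405782179
shift [0.006 0.003 0.001]
```

```bash

python3 - <<'E'
from h import *
im,d=arm.get_image("scene");cv2.imwrite("pics/d.png",cv2.resize(im[165:245,285:370,::-1],None,fx=6,fy=6,interpolation=cv2.INTER_CUBIC))
E
```

```text
(no output)
```

View pics/d.png

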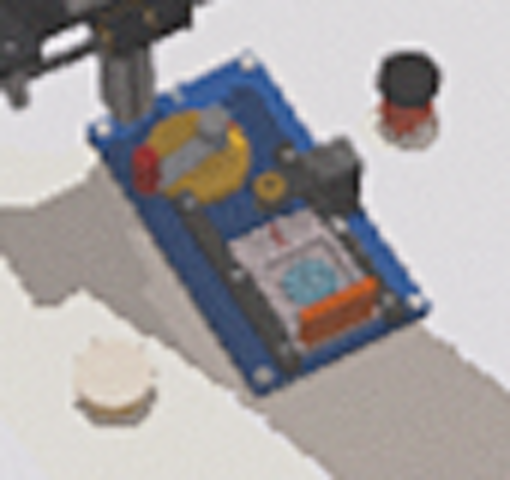

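```bash

python3 - <<'E'
from h import *
p=np.array(arm.state()["tcp_pos"]);k=np.array([586,0,57.5])
def proj(n,P):
    c=arm.get_calibration(n);T=np.array(c["cam_to_world"]);q=T[:3,:3].T@(P-T[:3,3]);x=q[:2]/q[2];x=x*(1+c["k1"]*(x@x));return x*c["fx"]+[c["cx"],c["cy"]]
for n in("scene","top"):
    a=proj(n,p);print(n,a,(a-[285,165])*6)
im,d=arm.get_image("top");cv2.imwrite("pics/e.png",cv2.resize(cv2.convertScaleAbs(im[150:240,285:395,::-1],alpha=1.4),None,fx=6,fy=6,interpolation=cv2.INTER_CUBIC))
E
```

```text
scene [306.17342826 187.3588007 ] [127.04056958 134.15280417]
top [329.47345258 167.57176939] [266.84071551  15.43061635]
```

View pics/e.png

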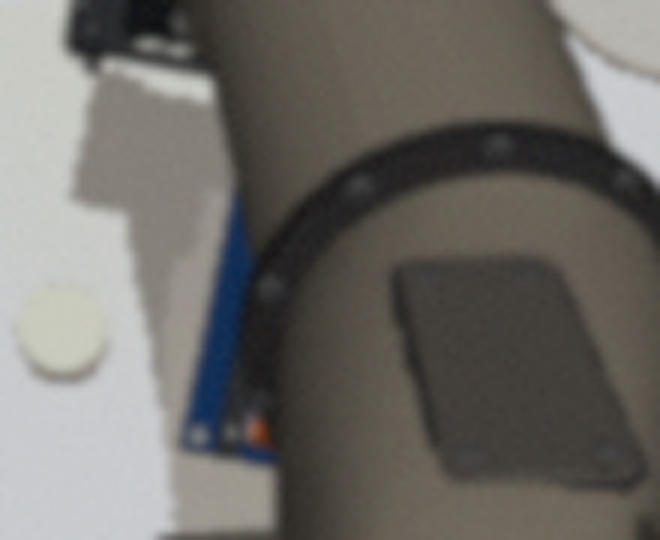

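```bash

python3 - <<'E'
from h import *
a=np.load("scene0.npz")["im"];b,d=arm.get_image("scene")
for im in(a,b):
    r=im[165:245,285:330].astype(int);m=(r[...,0]>1.8*r[...,1])&(r[...,0]>1.8*r[...,2])&(r[...,0]>80)
    y,x=np.nonzero(m[:40]);print(len(x),x.mean()+285,y.mean()+165,x.min()+285,x.max()+285,y.min()+165,y.max()+165)
s=np.hstack([cv2.resize(i[175:210,295:335,::-1],None,fx=9,fy=9,interpolation=cv2.INTER_CUBIC) for i in(a,b)])
cv2.imwrite("pics/f.png",s)
E
```

```text
25 308.76 192.32 307 310 189 196
24 308.8333333333333 192.70833333333334 307 310 189 196
```

View pics/f.png

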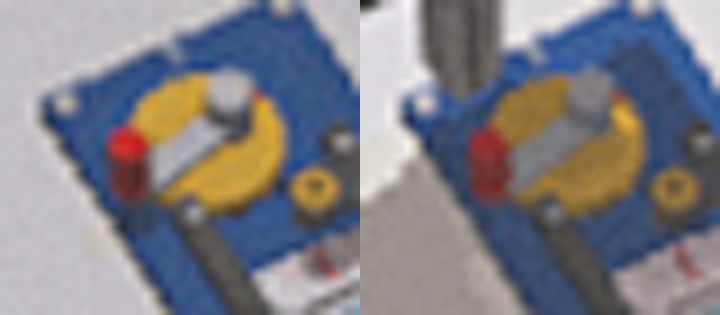

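```bash

python3 - <<'E'
from h import *
im,d=arm.get_image("scene");p=arm.state()["tcp_pos"];print(p)
th=-.137;R=np.array([[np.cos(th),-np.sin(th)],[np.sin(th),np.cos(th)]]);o=np.array([546.5,-42.8])
def show(u,v):
    w=px2w("scene",u,v,depth=d[v,u]);print((u,v),im[v,u],w.round(1),"jig",((w[:2]-o)@R).round(1))
for u in(303,305,307,309):
  for v in range(178,190,2): show(u,v)
print("knob")
for v in range(188,198,1): show(309,v)
E
```

```text
[612.07925255  -7.04123132  37.22836601]
(303, 178) [87 85 84] [605.3   8.7 113.1] jig [51.2 59. ]
(303, 180) [86 83 79] [606.5   8.2 100.2] jig [52.5 58.7]
(303, 182) [92 90 91] [608.7   7.2  85.6] jig [54.8 58. ]
(303, 184) [115 126 148] [646.3 -17.6   8.8] jig [95.5 38.6]
(303, 186) [129 134 159] [638.1 -11.6  11.5] jig [86.4 43.4]
(303, 188) [ 58  83 128] [630.7  -6.3  12.8] jig [78.4 47.7]
(305, 178) [109 100 106] [6.062e+02 4.000e-01 1.051e+02] jig [53.2 50.9]
(305, 180) [107 105 102] [603.4   2.6  99. ] jig [50.1 52.7]
(305, 182) [105  99  99] [603.4   2.9  88. ] jig [50.1 53.1]
(305, 184) [110 101  95] [602.8   3.6  77.8] jig [49.5 53.7]
(305, 186) [ 72  92 137] [635.7 -18.3   8.4] jig [85.  36.5]
(305, 188) [ 58  78 114] [624.8 -10.5  15.9] jig [73.1 42.7]
(307, 178) [71 71 69] [606.   -7.3  98.8] jig [54.1 43.3]
(307, 180) [76 75 75] [604.2  -5.8  90.8] jig [52.1 44.5]
(307, 182) [81 79 79] [605.4  -6.4  77.6] jig [53.4 44.1]
(307, 184) [78 72 64] [605.9  -6.4  65.5] jig [53.8 44.2]
(307, 186) [ 64  85 127] [631.8 -23.9   7.9] jig [81.9 30.3]
(307, 188) [ 51  80 118] [622.7
[... 319 characters left out ...]
 [74.7 26.3]
(309, 188) [120  96  84] [615.4 -20.6  18. ] jig [65.2 31.4]
knob
(309, 188) [120  96  84] [615.4 -20.6  18. ] jig [65.2 31.4]
(309, 189) [135  66  53] [590.2  -2.8  57.7] jig [37.8 45.6]
(309, 190) [138  44  46] [587.2  -0.6  57.5] jig [34.5 47.4]
(309, 191) [143  46  49] [583.2   2.3  58.9] jig [30.2 49.7]
(309, 192) [131  50  48] [579.5   5.   59.9] jig [26.2 51.9]
(309, 193) [115  52  51] [582.9   2.8  47.8] jig [29.8 50.1]
(309, 194) [108  52  49] [580.9   4.3  45.5] jig [27.7 51.3]
(309, 195) [108  54  48] [580.1   5.   41.2] jig [26.7 52. ]
(309, 196) [108  45  43] [580.7   4.7  34. ] jig [27.4 51.7]
(309, 197) [85 60 74] [ 5.958e+02 -5.700e+00 -4.000e-01] jig [43.8 43.5]
```

The depth image puts the visible end of the fingers near z≈60, although the TCP reads 37. They passed just over the knob, which has not moved. I'll raise the tool, go back to the start, come down at y≈56 where only the plate lies beneath, and measure the tip there.

```bash

python3 -m pendant '[0,0,-0.25,0, 0,0,-0.25,0, -0.4,-0.08,-0.25,0, -0.4,-0.08,-0.25,0, -0.4,-0.08,-0.12,0, -0.4,-0.08,0,0, -0.4,-0.08,0,0]'
python3 where.py 0 56 20
cat > tip.py <<'E'
from h import *
import sys
im,d=arm.get_image("scene");p=np.array(arm.state()["tcp_pos"])
v,u=np.mgrid[150:230,270:350];P=np.array([px2w("scene",a,b,depth=d[b,a]) for a,b in zip(u.ravel(),v.ravel())])
near=np.hypot(*(P[:,:2]-p[:2]).T)<22
c=im[v.ravel(),u.ravel()].astype(int);grey=(c.max(1)-c.min(1)<25)
q=P[near&grey&(P[:,2]>p[2]-25)];q=q[q[:,2].argsort()];print(p.round(1));print(q[:14].round(1).tolist())
E
python3 tip.py
```

```text
clock: 4.75
tcp_pos: [553.0, 12.9, 35.6]
orientation: [3.134, -0.213, -0.004]
ft_force: [0.4, 0.3, 1.3]
width: 0.2
finger_force: 0.0
t 4.75 jig [-1.2 56. ] z 35.6 yaw-th 0.002 tilt [-0.003  0.001 -1.   ] F [0.4 0.3 1.3] w 0.21175281041873667
shift [0.008 0.    0.104]Traceback (most recent call last):
  File "tip.py", line 4, in <module>
    v,u=np.mgrid[150:230,270:350];P=np.array([px2w("scene",a,b,depth=d[b,a]) for a,b in zip(u.ravel(),v.ravel())])
                                              ~~~~^^^^^^^^^^^^^^^^^^^^^^^^^^
  File "h.py", line 4, in px2w
    c=arm.get_calibration(name);T=np.array(c["cam_to_world"])
ValueError: time passes only in moves, steps and waits
```

```bash
sed -i 's/^def px2w/import functools\narm_cal=functools.lru_cache(arm.get_calibration)\ndef px2w/; s/c=arm.get_calibration(name)/c=arm_cal(name)/' h.py; python3 tip.py
```

```text
[554.4  13.   37.5]
[[555.4, -5.2, 13.0], [561.2, -5.5, 17.9], [542.1, -3.6, 18.9], [546.7, -2.9, 20.0], [543.5, -4.7, 22.4], [561.9, -6.0, 22.7], [551.6, -6.6, 22.8], [548.2, -4.1, 23.2], [556.4, -6.1, 23.4], [553.2, -3.6, 23.5], [553.6, -8.2, 24.9], [546.1, 17.6, 64.8], [544.9, 6.4, 67.8], [545.6, 21.9, 69.5]]
```

```bash

python3 -m pendant '[0,0,0.07,0, 0,0,0.14,0, 0,0,0.14,0, 0,0,0.14,0]'
python3 where.py 0 46 16;python3 tip.py
```

```text
clock: 5.25
tcp_pos: [554.3, 12.9, 16.0]
orientation: [3.134, -0.213, -0.001]
ft_force: [0.7, -0.5, -0.1]
width: 0.1
finger_force: 0.0
t 5.25 jig [ 0.1 56.3] z 16.0 yaw-th 0.001 tilt [-0.001  0.    -1.   ] F [ 0.7 -0.5 -0.1] w 0.14366626179740496
shift [-0.001  0.069 -0.   ]
[554.6  12.9  16.3]
[[563.5, 18.3, -6.4], [566.0, 16.5, -5.0], [575.5, 9.4, -4.9], [535.3, 22.5, -4.1], [546.5, 30.8, -4.0], [553.5, 34.0, -3.7], [570.2, 17.5, -3.1], [542.2, 13.1, -3.1], [541.9, 25.9, -3.0], [539.0, 15.5, -2.9], [568.0, 14.9, -2.8], [576.3, 13.0, -2.4], [550.8, 31.7, -2.4], [557.1, 27.1, -2.3]]
```

```bash

python3 -m pendant '[0,0.06,0,0, 0.05,0.06,0,0, 0.1,0.06,0,0, 0.14,0.06,0,0, 0.17,0.06,0,0, 0.2,0.06,0,0, 0.2,0.06,0,0]'
python3 where.py 61 44 16
cat > red.py <<'E'
from h import *
im,d=arm.get_image("scene")
r=im[165:210,295:325].astype(int);m=(r[...,0]>1.8*r[...,1])&(r[...,0]>1.8*r[...,2])&(r[...,0]>70)
n,l,st,c=cv2.connectedComponentsWithStats(m.astype(np.uint8));
for i in range(1,n):
    if st[i,4]>4: print(st[i],c[i]+[295,165])
E
python3 red.py
```

```text
clock: 6.0
tcp_pos: [583.6, 0.0, 16.2]
orientation: [-3.134, 0.213, -0.0]
ft_force: [0.5, 0.6, -0.4]
width: 0.3
finger_force: 0.0
t 6.0 jig [30.9 47.5] z 16.2 yaw-th 0.001 tilt [ 0. -0. -1.] F [ 0.5  0.6 -0.4] w 0.3221115285045804
shift [0.201 0.023 0.001]
```

```bash

python3 -m pendant '[0.04,0.01,0,0, 0.08,0.02,0,0, 0.12,0.02,0,0, 0.16,0.02,0,0, 0.2,0.02,0,0]'
python3 where.py
python3 -m pendant '[-0.1,0,0,0, -0.1,-0.2,0,0, -0.1,-0.2,0,0, -0.1,-0.2,0,0]'
python3 where.py 78 80 16;python3 red.py
python3 - <<'E'
from h import *
im,d=arm.get_image("scene");cv2.imwrite("pics/g.png",cv2.resize(im[155:245,270:370,::-1],None,fx=6,fy=6,interpolation=cv2.INTER_CUBIC))
E
```

```text
clock: 6.55
tcp_pos: [611.8, -8.5, 15.8]
orientation: [3.133, -0.215, -0.003]
ft_force: [-6.5, -4.4, 0.1]
width: 0.5
finger_force: 3.3
t 6.55 jig [60.  42.9] z 15.8 yaw-th 0.0 tilt [-0.002  0.001 -1.   ] F [-6.5 -4.4  0.1] w 0.4513950486403807
clock: 6.95
tcp_pos: [602.3, 25.2, 16.5]
orientation: [-3.134, 0.211, -0.001]
ft_force: [0.4, -0.1, 0.2]
width: 0.6
finger_force: 0.0
t 6.95 jig [46. 75.] z 16.5 yaw-th 0.002 tilt [ 0.001 -0.    -1.   ] F [ 0.4 -0.1  0.2] w 0.6173114137587477
shift [ 0.213 -0.033  0.003]
[10 18  3  4 10] [305.9 184.2]
```

View pics/g.png

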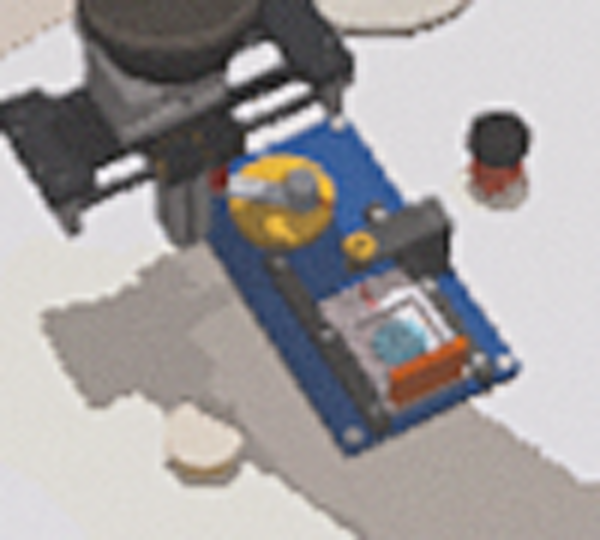

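The knob has turned to about (306.6,185) in scene pixels, a lever angle of about 50°. The finger is clear on the +y side, so next I push along −y.

```bash

python3 -m pendant '[0.1,0,0,0, 0.21,0,0,0, 0.21,0,0,0, 0.21,0.06,0,0, 0.22,0.12,0,0, 0.24,0.16,0,0, 0.26,0.2,0,0, 0.26,0.2,0,0]'
python3 where.py
python3 -m pendant '[0.01,0.04,0,0, 0.03,0.08,0,0, 0.04,0.11,0,0, 0.045,0.14,0,0, 0.05,0.16,0,0, 0.05,0.16,0,0]'
python3 where.py
python3 -m pendant '[0,-0.1,0,0, 0,-0.3,0,0, 0,-0.3,-0.5,0, 0,-0.3,-0.5,0, 0,-0.3,-0.5,0]'
python3 where.py; python3 red.py
python3 - <<'E'
from h import *
for t in range(-60,61,10):
    a=np.radians(t);th=-.137;x,y=43.5+50*np.cos(a),50*np.sin(a)
    P=np.array([546.5+np.cos(th)*x-np.sin(th)*y,-42.8+np.sin(th)*x+np.cos(th)*y,50])
    c=arm_cal("scene");T=np.array(c["cam_to_world"]);q=T[:3,:3].T@(P-T[:3,3]);s=q[:2]/q[2];s=s*(1+c["k1"]*(s@s));print(t,(s*c["fx"]+[c["cx"],c["cy"]]).round(1),end=" ")
E
```

```text
clock: 7.85
tcp_pos: [637.7, -10.8, 17.2]
orientation: [-3.133, 0.214, -0.005]
ft_force: [4.4, 4.3, 1.7]
width: 0.5
finger_force: 2.5
t 7.85 jig [85.9 44.2] z 17.2 yaw-th 0.001 tilt [ 0.003 -0.002 -1.   ] F [4.4 4.3 1.7] w 0.46835217802964313
clock: 8.45
tcp_pos: [639.8, -36.1, 16.2]
orientation: [3.134, -0.215, -0.001]
ft_force: [-0.1, 0.7, 0.0]
width: 0.1
finger_force: 0.0
t 8.45 jig [91.5 19.4] z 16.2 yaw-th 0.0 tilt [-0.001  0.    -1.   ] F [-0.1  0.7  0. ] w 0.09457193786547642
clock: 8.95
tcp_pos: [648.3, 11.2, 95.0]
orientation: [-3.134, 0.211, -0.008]
ft_force: [-0.1, -0.1, -0.0]
width: 0.4
finger_force: 0.0
t 8.95 jig [93.5 67.4] z 95.0 yaw-th 0.002 tilt [ 0.005 -0.001 -1.   ] F [-0.1 -0.1 -0. ] w 0.3942747105099819
[17  6  3  7 21] [313. 174.]
-60 [327.7 173.1] -50 [325.4 172.2] -40 [322.9 171.6] -30 [320.4 171.4] -20 [317.8 171.5] -10 [315.3 172.1] 0 [313.  172.9] 10 [310.8 174.1] 20 [309.  175.6] 30 [307.4 177.3] 40 [306.3 179.2] 50 [305.5 181.2] 60 [305.2 183.4]
```

The knob's measured position matches a cam angle of about 0. I'll travel over the jig to behind the tab.

```bash

python3 -m pendant '[-0.3,0.1,-0.1,0, -0.6,0.2,-0.1,0, -0.9,0.4,-0.1,0, -1,0.45,-0.1,0, -1,0.45,-0.1,0]'
python3 -m pendant '[-0.2,0,0,0, -0.39,0,0,0, -0.39,0,0,0, -0.39,0,0,0]'
python3 where.py -116 0 11
```

```text
clock: 9.5
tcp_pos: [485.1, -38.1, 105.4]
orientation: [3.133, -0.216, -0.004]
ft_force: [-0.2, -0.3, -1.2]
width: 0.2
finger_force: 0.0
clock: 9.9
tcp_pos: [430.9, -28.7, 106.0]
orientation: [-3.134, 0.212, 0.0]
ft_force: [-0.1, -0.4, 0.2]
width: 0.4
finger_force: 0.0
t 9.9 jig [-116.5   -1.8] z 106.0 yaw-th 0.002 tilt [-0. -0. -1.] F [-0.1 -0.4  0.2] w 0.4321470980311542
shift [ 0.003 -0.012  0.634]
```

```bash

python3 -m pendant '[0,0,0.3,0, 0,0,0.55,0, 0,0,0.63,0, 0,0,0.63,0, 0,0,0.63,0]'
python3 where.py
python3 -m pendant '[0.04,0,0,0, 0.08,0,0,0, 0.11,0,0,0, 0.14,0,0,0, 0.17,0,0,0, 0.2,0,0,0, 0.23,0,0,0, 0.26,0,0,0, 0.29,0,0,0, 0.31,0,0,0, 0.31,0,0,0]'
python3 where.py -61 0 11
```

```text
clock: 10.4
tcp_pos: [431.6, -29.0, 12.6]
orientation: [-3.134, 0.213, -0.001]
ft_force: [-0.5, 1.1, 0.6]
width: 0.8
finger_force: 0.0
t 10.4 jig [-115.7   -2. ] z 12.6 yaw-th 0.001 tilt [ 0. -0. -1.] F [-0.5  1.1  0.6] w 0.7957980016135184
clock: 11.5
tcp_pos: [477.3, -35.5, 11.8]
orientation: [-3.134, 0.213, -0.001]
ft_force: [0.0, -0.5, 0.6]
width: 0.0
finger_force: 0.0
t 11.5 jig [-69.6  -2.3] z 11.8 yaw-th 0.001 tilt [ 0. -0. -1.] F [ 0.  -0.5  0.6] w 0.03904294055006593
shift [ 0.057 -0.015  0.005]
```

Next I push slowly until the force shows the stop.

```bash

python3 -m pendant '[0.02,0,0,0, 0.035,0,0,0, 0.035,0,0,0]'
python3 -m pendant '[0.01,0,0,0, 0.02,0,0,0, 0.02,0,0,0]'
python3 where.py
```

```text
clock: 11.8
tcp_pos: [482.2, -36.2, 11.8]
orientation: [-3.134, 0.213, -0.0]
ft_force: [-0.4, -0.1, -0.2]
width: 0.7
finger_force: 0.0
clock: 12.1
tcp_pos: [485.1, -36.6, 11.8]
orientation: [-3.134, 0.213, -0.0]
ft_force: [-0.3, 0.8, -0.5]
width: 0.4
finger_force: 0.3
t 12.1 jig [-61.7  -2.3] z 11.8 yaw-th 0.001 tilt [ 0. -0. -1.] F [-0.3  0.8 -0.5] w 0.3542432210910767
```

```bash

python3 -m pendant '[0.01,0,0,0, 0.015,0,0,0, 0.015,0,0,0]' | grep -E 'tcp|ft'
python3 -m pendant '[0.01,0,0,0, 0.015,0,0,0, 0.015,0,0,0]' | grep -E 'tcp|ft'
```

```text
tcp_pos: [486.6, -36.8, 11.7]
ft_force: [-4.9, 1.5, 2.4]
tcp_pos: [486.6, -36.9, 11.4]
ft_force: [-16.2, 4.0, 13.0]
```

The slide is against its stop: the force climbs to 16 N with no further motion. I'll back off and check.

```bash

python3 -m pendant '[-0.05,0,0,0, -0.15,0,0,0, -0.25,0,-0.1,0, -0.25,0,-0.6,0, -0.25,0,-0.9,0, -0.25,0,-0.9,0, -0.25,0,-0.9,0]' | grep -E 'clock|tcp|ft'
python3 - <<'E'
from h import *
im,d=arm.get_image("scene");cv2.imwrite("pics/h.png",cv2.resize(im[160:245,285:370,::-1],None,fx=7,fy=7,interpolation=cv2.INTER_CUBIC))
E
python3 red.py
```

```text
clock: 13.4
tcp_pos: [454.5, -32.2, 150.1]
ft_force: [0.4, 0.0, -0.3]
[16  6  4  7 12] [312.33333333 174.58333333]
```

View pics/h.png

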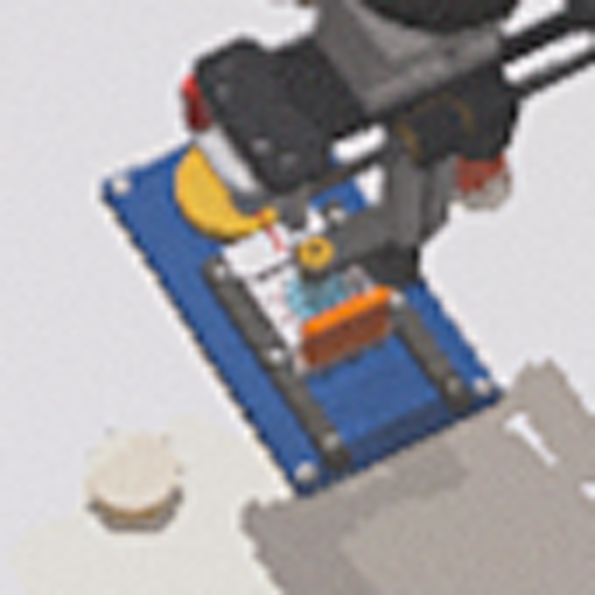

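The slide is forward with the nest under the bush. The tab's top edge runs from (302,330) to (390,292), and the red mark on the cam faces the slide. I'll check the travel in numbers.

```bash
python3 - <<'E'
from h import *
f=lambda x,y:px2w("scene",285+x/7,y,z=49.5)[:2]
a=[f(350,165+368/7),f(437,165+328/7)];b=[f(302,160+330/7),f(390,160+292/7)]
D=np.mean(b,0)-np.mean(a,0);print(D,np.linalg.norm(D))
E
```

```text
[43.5948101  -6.65157939] 44.09933079334352
```

```bash
python3 -c "
from station import arm
print(arm.sign_off())"
```

```text
the job is handed in; nothing more can be done
None
```

I handed in the job with the cam at its low point (about 0 rad) and the slide home: measured travel is about 44 mm, and the pushing force rose to 16 N at the stop. The pendant is in its nest under the bush; a first pass went just over the knob without touching it and had to be repeated lower, and sign-off returned no verdict.

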